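# Turn the rotary brush stand to its empty holder and hang up the dish brush

### The job

Turn the rotary brush stand by its top knob until its empty holder faces the opening in the guard rail. Then hang the loose dish brush in that holder: slide it in by its neck, gently and always upright, and let it down so that its collar drops fully into the holder's pocket, and let go. Do not force the brush against the stand or push the glass and the small bowl about.

Things in the scene. Friction and masses are not known exactly. Their poses are not given: they have to be found in the camera images.
- stand: Fixed rotary brush stand, 313 mm across, 246 high. Origin on its turning axis at the worktop, z up. Dark round drip tray (radius 110, 16 high) and thin steel guard rail (7 mm bar, 121 mm up, radius 153) all round except for an opening 51 mm wide on its own -x side, where the rail's ends turn 20 mm outwards. The carousel turns inside the rail.
- gap (a point): Middle of the opening in the guard rail, 153 mm from the turning axis, at rail height (121 mm above the worktop). A brush's neck can enter only here, moving level towards the axis; the brush's head passes under the rail.
- carousel (a joint): Carousel angle about its upright axis, rad: 0 when the empty holder points at the middle of the rail's opening, growing anticlockwise from above; starts at +0.8 to +2.4 (turn it clockwise). Friction 0.1 N m, stays where left, turns on past 0 to -0.8. Four wooden holders 90 degrees apart; three have brushes fixed in them (two tall handles, one ball handle), one is empty.
- knob (a point): Grip point of the round wooden knob on top of the carousel, on the turning axis, 226 mm above the worktop. Knob 40 mm in diameter, straight sides from 208 to 240 mm, top 246. The fixed brushes' tall handles, 85 mm from the axis and 28 mm thick, end 194 mm above the worktop.
- brush_center (a point): Centre (on the axis, 66 mm up) of the loose dish brush, 132 mm tall, 0.16 kg, standing on its bristles right of the stand. Head 54 mm in diameter up to 36 mm; neck 16 from 36 to 62; collar 32 from 62 to 70 (underside 4 mm below this point); handle 28 from 88 to 126: grip it at about 111. Seated, this point is 2 mm below slot_line's level; with the collar still on the upper face, 4 mm above.
- brush: The same loose dish brush: origin at the centre of its bristle face, z along its handle. Slide it in gently: more than 20 N between brush and stand is too much. Keep it upright: near the stand it must not lean more than about 5 degrees.
- glass_1: Drinking glass, 81 mm wide and 93 high, a bystander at the back right; origin at the centre of its underside.
- bowl: Small white bowl, 76 mm wide and 38 high, a bystander near the front edge; origin at the centre of its underside.
- slot_line (a point): Point on the empty holder's centre line, 66 mm from the turning axis, level with the holder's upper face (130 mm above the worktop); turns with the carousel, x axis towards the turning axis. NOTE: the holder is clamped on its arm, its pocket's centre somewhere 5 to 39 mm outside this point; that is not measured: feel for it. When a brush's neck touches the slot's closed inner end, its collar is right over the pocket.
- mouth (a point): On the same line and level, 145 mm from the turning axis: the holder's lips end at or up to 34 mm inside it, 40 mm outside the pocket's centre. Holder: plate 56 mm wide, 12 thick; slot 20 wide, flared at its open outer end, closed inwards; round it a pocket 36 wide, 32 long, 6 deep, open upwards, that just takes the collar; before it a 16 mm sill that the collar passes over.
There are look-alikes about, which are no part of the job. Leave any green look-alike of the brush alone.

How it is judged (in metres and radians):
On the way:
1. the empty holder has been turned to the opening in the rail (within 0.15 rad) while the brush still stands away from the stand (value of joint carousel between -0.15 and 0.15 rad and horizontal distance between brush_center and stand above 0.17 m), for 0.3 s.
At the end, for the whole second after the job is handed in: The brush hangs at rest and upright (within 0.1 rad) in the empty holder with its collar down in the pocket: its centre between 5 mm below and 0.5 mm above the level of slot_line, 0 to 45 mm outside it along the slot and within 6 mm across; the holder still faces the rail's opening within 0.15 rad (value of joint carousel between -0.15 and 0.15 rad and x of brush_center in the frame of slot_line between -0.045 and 0.001 m and y of brush_center in the frame of slot_line between -0.006 and 0.006 m and z of brush_center in the frame of slot_line between -0.005 and 0.0005 m and angle between brush_center's own z axis and vertical below 0.1 rad and linear speed of brush below 0.02 m/s and velocity of joint carousel between -0.05 and 0.05 rad/s); the robot touches nothing.
It fails at once if the brush is pressed against the stand with more than 20 N (contact force between brush and stand above 20 N).
It fails at once if the brush is forced out of upright by more than 0.09 rad within 120 mm of the stand's axis (horizontal distance between brush_center and stand below 0.12 m and angle between brush_center's own z axis and vertical above 0.09 rad).
It fails at once if the glass is pushed more than 30 mm (distance of glass_1 from where it was at the start of the episode above 0.03 m).
It fails at once if the small bowl is pushed more than 30 mm (distance of bowl from where it was at the start of the episode above 0.03 m).
It also fails if it takes over 61 s, if anything falls off the work surface, if the arm or the gripper's body presses on something with over 40 N, if the wrist force passes 120 N, or if a joint passes its speed limit or range.

### The arm

A 6-joint arm with a two-finger parallel gripper is mounted at the origin on a cart in front of the work surface, level with it; the furniture and walls round the work are solid. World frame = base frame: x ahead of the robot, y to its left, z up, the work surface at z = 0. Lengths are in mm, angles in rad, forces in N, time in s.
With the tool pointing down it reaches from about 400 to 825 mm from the base axis. Payload 7 kg.
Tool frame: the origin (TCP) lies at the very end of the fingers, on their centre line; the grasp point (between the pads) lies 19 mm behind it; z points along the fingers, y is the line along which they close (so a half turn about z gives the same grasp; the last joint's range is limited). The gripper opens to 88 mm and grips with 3 to 60 N. Pads are 19 mm wide; open, the fingers measure 130 mm over their backs; the gripper's body (78 mm by 193 mm) begins 47 mm behind the grasp point.
Start: joints at [1.439, 0.359, 0.012, 0, -1.224, -0.288], TCP at [275.121, 616.363, 226.561] pointing down, gripper open.
Joint ranges: [-3.07, 3.07], [-1.43, 2.12], [-1.02, 1.25], [-3.03, 1.67], [-3.05, -0], [-3.03, 3.03]. Speed limits (rad/s): [2.39, 2.39, 3.01, 3.14, 3.14, 3.14].

### API

Orientations are given as a unit quaternion [x, y, z, w].
In Python, from plant import bot gives the robot as it stands. Calls block until the motion is done:
- bot.move_ptp(position, orientation): joint-space move of the TCP to a pose.
- bot.line_to(position, velocity=150, ori=None): straight line of the TCP; ori=None keeps the orientation; velocity is the mean speed in mm/s.
- bot.move_joints(angles): joint-space move.
- bot.move_gripper(opening, force=None): finger opening in mm; force is the grip in N (None keeps the last); returns when the fingers have stopped.
- bot.pause(seconds).
- bot.solve_ik(position, orientation): joint angles nearest the present ones, or None.
- bot.read_state(): the state.
- bot.camera(name): name is "side" or "top" or "wrist"; returns the picture (420x560x3 uint8, red, green, blue); there is no depth.
- bot.get_calibration(name): a dict with "fx", "fy", "cx", "cy" (pixels), "view" (4x4, takes a point from world to camera coordinates); the wrist camera has in their place "T_tool_cam" (4x4, takes a point from camera to tool coordinates, whose origin is the TCP and whose axes are the flange's). Camera axes: x right, y up, looking along -z (the intrinsics and any distortion apply to the point x, -y, -z); pixel columns grow to the right and rows downward; lengths in mm; the calibration is good to about 2 mm. The wrist camera is an equidistant fisheye: a pixel r from the principal point sees the ray r / f radians off the axis. A picture is of the moment at which its call begins: read the wrist's pose just before it. get_calibration takes no time and is no camera call.
A pose or a line that the arm cannot do raises bot.Unreachable and nothing moves.
- bot.close_job(): hands the job in; it is judged then, once.
The state is a dict: "t": time; "joint_pos": joint angles; "qvel": joint speeds; "tau": joint torques, N m; "tcp_pos": TCP position; "eef_rot": TCP orientation; "contact_force": force on the tool from outside, world axes, zero at the start; "moment": the same for the moment, N m; "width": finger opening in mm; "finger_force": force on a finger pad.
Only numpy, scipy, OpenCV 4.12 (cv2) and the standard library are available. Lean on these libraries where they do the work, as an engineer would, in place of code of your own. Each camera call takes 0.05 s, during which the arm holds its last target. There are 200 camera calls.

## Working session

There is one attempt and no reset: what is moved stays moved. The work goes in short steps, each a Python script; the robot and the scene stay as the last script left them, time stands still between calls to the robot, and variables do not carry over. Pictures are saved under pics/ and viewed, at most 10 in all, crops included, and the job is handed in when it is done.

```bash
mkdir -p pics; ls; python3 - <<'E'
from plant import bot
import cv2
for n in ("side","top"):
    im=bot.camera(n); cv2.imwrite(f"pics/{n}0.png",cv2.resize(im[:,:,::-1],(800,600),interpolation=cv2.INTER_CUBIC))
    print(n,bot.get_calibration(n))
print(bot.get_calibration("wrist"));print(bot.read_state())
E
```

```text
pics
side {'fx': 403.0334431152289, 'fy': 403.0334431152289, 'cx': 280.23927640533975, 'cy': 207.6638994756019, 'view': array([[ 9.02227884e-01, -4.30925786e-01, -1.69650401e-02,
        -5.59375159e+02],
       [ 3.22452088e-01,  6.47949936e-01,  6.90061977e-01,
        -2.39814968e+02],
       [-2.86373003e-01, -6.28063570e-01,  7.23551419e-01,
        -9.47357887e+02],
       [ 0.00000000e+00,  0.00000000e+00,  0.00000000e+00,
         1.00000000e+00]])}
top {'fx': 542.102711459094, 'fy': 542.102711459094, 'cx': 274.104585117389, 'cy': 218.04518941077836, 'view': array([[-2.20621499e-02, -9.99748379e-01, -4.05461810e-03,
        -4.62175328e+01],
       [ 9.89290939e-01, -2.24163041e-02,  1.44225334e-01,
        -6.07184954e+02],
       [-1.44279933e-01, -8.29276005e-04,  9.89536565e-01,
        -1.17737501e+03],
       [ 0.00000000e+00,  0.00000000e+00,  0.00000000e+00,
         1.00000000e+00]])}
{'fx': 325.19226210127806, 'fy': 325.19226210127806, 'cx': 279.8812303741116, 'cy': 214.72286462376394, 'T_tool_cam': array([[ 8.09028126e-04,  9.51701412e-01,  3.07024050e-01,
        
[... 265 characters left out ...]
0e+00]])}
{'t': 0.1, 'joint_pos': array([ 1.43909923e+00,  3.59285452e-01,  1.11647046e-02, -3.41963205e-04,
       -1.22414730e+00, -2.88105438e-01]), 'qvel': array([-0.00040227, -0.00281718,  0.00148726,  0.00074674,  0.00031641,
       -0.00025501]), 'tau': array([-3.21370593e-03, -5.84165490e+01,  2.93751132e+01,  7.01560736e+00,
        1.01859873e-02, -5.71450028e-05]), 'tcp_pos': array([274.94610925, 615.96719487, 225.7358511 ]), 'eef_rot': array([ 9.78039084e-01, -2.08420209e-01, -1.02787995e-04,  7.46173162e-04]), 'contact_force': array([-0.6819825 ,  0.49202884, -0.58237087]), 'moment': array([ 0.01396133,  0.01799951, -0.00069597]), 'finger_force': 0.0, 'width': 87.55111981251862}
```

View pics/side0.png

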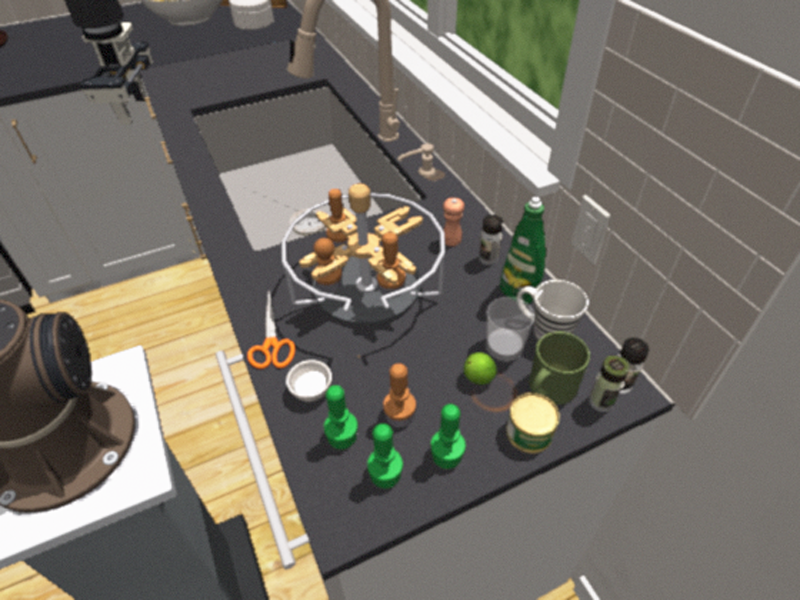

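View pics/top0.png

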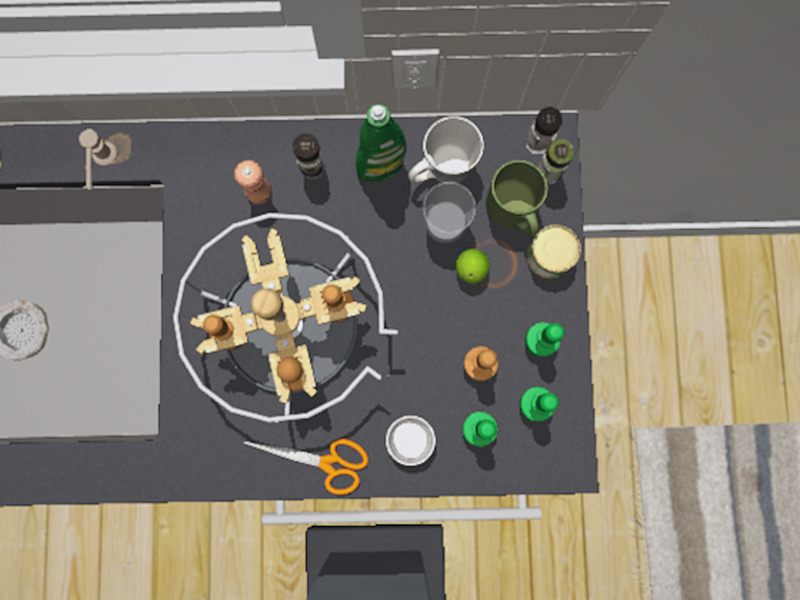

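The side view shows the stand, with the rail opening toward the lower right. The loose orange brush is at (399,400) with three green look-alikes round it. In the top view the knob is at (267,303), the rail's end tips are at (397,331) and (380,377), the empty holder's prongs are at (250,237) and (275,232), and the brush handle top is at (487,357).

```bash
cat > h.py <<'E'
import numpy as np, cv2
from plant import bot
def ray(name,px,s=0.7):
    c=bot.get_calibration(name); V=c["view"]; u=(px[0]+.5)*s-.5; v=(px[1]+.5)*s-.5
    d=np.array([(u-c["cx"])/c["fx"],-(v-c["cy"])/c["fy"],-1]); R=V[:3,:3]
    return -R.T@V[:3,3], R.T@d
def atz(name,px,z,s=0.7):
    o,d=ray(name,px,s); return o+d*(z-o[2])/d[2]
E
python3 - <<'E'
from h import *
P=lambda *a:print(a[0],a[1],np.round(atz(*a),1))
print('knob');P("top",(267,303),246);P("side",(359,191),246)
print('brush');P("top",(487,355),130);P("side",(399,370),128);P("top",(479,366),30);P("side",(399,408),20)
R=np.array([atz("top",p,121)[:2] for p in [(176,317),(278,214),(382,300),(275,420),(205,247),(345,235),(205,390),(340,398)]])
A=np.c_[2*R,np.ones(len(R))];x=np.linalg.lstsq(A,(R**2).sum(1),rcond=None)[0]
print('rail c,r',x[:2],np.sqrt(x[2]+x[:2]@x[:2]))
for p in [(384,331),(397,331),(367,371),(380,377)]:
    q=atz("top",p,121)[:2]-x[:2];print(p,np.linalg.norm(q),np.arctan2(q[1],q[0]))
for p in [(250,237),(275,232)]:
    q=atz("top",p,130)[:2]-x[:2];print(p,np.linalg.norm(q),np.arctan2(q[1],q[0]))
print('bowl',atz("top",(410,440),38),'glass',atz("top",(449,208),93))
E
```

```text
knob
top (267, 303) [591.8 104.  246. ]
side (359, 191) [591.3  97.7 246. ]
brush
top (487, 355) [ 526.8 -196.7  130. ]
side (399, 370) [ 524.4 -199.6  128. ]
top (479, 366) [ 518.3 -195.5   30. ]
side (399, 408) [ 523.3 -197.2   20. ]
rail c,r [594.0956981  106.05857996] 153.18235700046648
(384, 331) 156.29310075352686 -1.7492927982868576
(397, 331) 175.210918889644 -1.7323391961289962
(367, 371) 154.0195880966858 -2.1631750878164655
(380, 377) 174.76563856296931 -2.1466147737980794
(250, 237) 123.8171620143948 0.34921251847580503
(275, 232) 123.22273978327404 0.04205891967402874
bowl [405.67704524 -83.51450351  38.        ] glass [ 758.47708624 -151.6162252    93.        ]
```

```bash
cat >> h.py <<'E'
from scipy.spatial.transform import Rotation as Ro
def down(a):  # tool x at yaw a, z down
    c,s=np.cos(a),np.sin(a); return Ro.from_matrix(np.array([[c,s,0],[s,-c,0],[0,0,-1]])).as_quat()
C=np.array([593,104.5]); G=-1.948
u=np.array([np.cos(G),np.sin(G)])
E
python3 - <<'E'
from h import *
print('faucet', [np.round(atz("side",(300,72),z)[:2]) for z in (0,100,200,300)], np.round(atz("side",(390,135),0)[:2]))
for a in np.arange(-3,3.2,.5):
    q=bot.solve_ik([592.5,104,208],down(a)); print(round(a,2), None if q is None else np.round(q,2))
print('brush ins',[ (round(G+k,2),np.round(bot.solve_ik([*(C+90*u),165],down(G+k)),2)) for k in (0,np.pi)])
E
```

```text
faucet [array([ 786., 1103.]), array([729., 891.]), array([673., 679.]), array([617., 467.])] [884. 620.]
-3.0 [ 0.5   0.25 -0.18  0.   -1.14 -1.93]
-2.5 [ 0.5   0.25 -0.18  0.   -1.14 -1.43]
-2.0 [ 0.5   0.25 -0.18  0.   -1.14 -0.93]
-1.5 [ 0.5   0.25 -0.18  0.   -1.14 -0.43]
-1.0 [ 0.5   0.25 -0.18  0.   -1.14  0.07]
-0.5 [ 0.5   0.25 -0.18  0.   -1.14  0.57]
0.0 [ 0.5   0.25 -0.18  0.   -1.14  1.07]
0.5 [ 0.5   0.25 -0.18  0.   -1.14  1.57]
1.0 [ 0.5   0.25 -0.18  0.   -1.14  2.07]
1.5 [ 0.5   0.25 -0.18  0.   -1.14  2.57]
2.0 None
2.5 [ 0.5   0.25 -0.18  0.   -1.14 -2.71]
3.0 [ 0.5   0.25 -0.18  0.   -1.14 -2.21]
brush ins [(-1.95, array([ 0.39,  0.22, -0.33,  0.  , -1.02, -0.76])), (1.19, array([ 0.39,  0.22, -0.33,  0.  , -1.02,  2.38]))]
```

```bash
python3 - <<'E'
from h import *
bot.line_to([200,440,300],velocity=250)
bot.move_ptp([480,90,300],down(0.19))
print(bot.read_state()["t"],bot.read_state()["tcp_pos"])
bot.line_to([592.5,104,290],velocity=200)
s=bot.read_state(); im=bot.camera("wrist"); print(s["t"],s["tcp_pos"],s["eef_rot"])
cv2.imwrite("pics/w1.png",cv2.resize(im[:,:,::-1],(800,600),interpolation=cv2.INTER_CUBIC))
E
```

```text
2.7167 [480.08707681  90.53003493 299.65131999]
3.4333 [591.87575503 104.23985901 289.72883051] [ 9.95475657e-01  9.50159817e-02 -4.17237249e-04  7.79680137e-05]
```

View pics/w1.png

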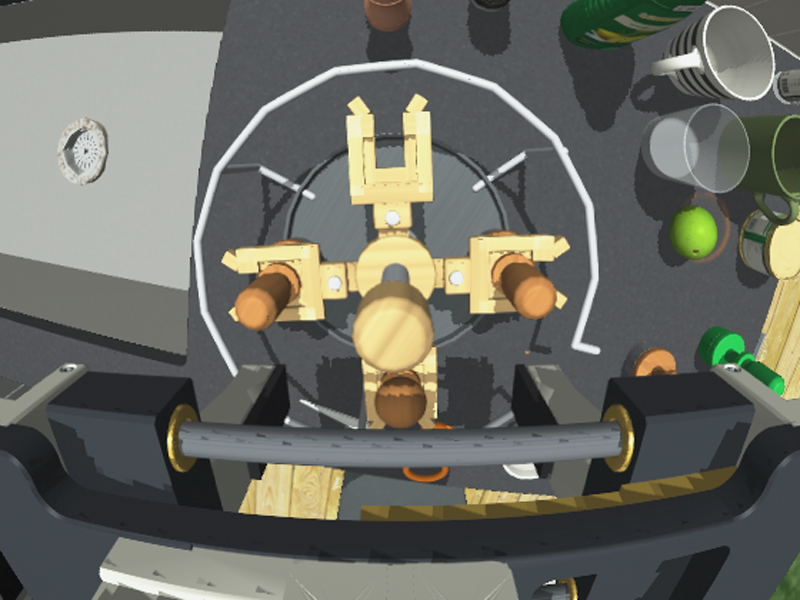

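The wrist view shows the knob top at (393,335). The empty holder points straight up with lips at (357,103) and (417,102), and its inner slot end is at about (390,170). The rail's end bend is at (575,345).

```bash
cat >> h.py <<'E'
def watz(px,z,tcp,q,s=0.7):
    c=bot.get_calibration("wrist"); T=c["T_tool_cam"]
    p=np.array([((px[0]+.5)*s-.5-c["cx"])/c["fx"],((px[1]+.5)*s-.5-c["cy"])/c["fy"]]); th=np.linalg.norm(p)
    d=np.array([p[0]*np.sin(th)/th,-p[1]*np.sin(th)/th,-np.cos(th)]); R=Ro.from_quat(q).as_matrix()
    o=R@T[:3,3]+tcp; d=R@T[:3,:3]@d; return o+d*(z-o[2])/d[2]
E
python3 - <<'E'
from h import *
s=bot.read_state(); f=lambda px,z:watz(px,z,s["tcp_pos"],s["eef_rot"])[:2]
print('knob',f((393,335),246)); print('hub z~200',f((396,272),160))
for p in [(352,113),(427,113),(348,200),(432,200),(392,218),(376,112),(403,112),(376,165),(404,165)]:
    q=f(p,130); d=q-C; print(p,np.round(q,1),round(np.hypot(*d),1),round(np.arctan2(d[1],d[0]),3))
R=np.array([f(p,121) for p in [(197,245),(218,170),(262,107),(335,70),(415,64),(490,85),(553,135),(588,205),(596,275),(212,320)]])
A=np.c_[2*R,np.ones(len(R))];x=np.linalg.lstsq(A,(R**2).sum(1),rcond=None)[0]
print('rail',x[:2],np.sqrt(x[2]+x[:2]@x[:2]))
q=f((575,346),121)-x[:2];print(np.hypot(*q),np.arctan2(q[1],q[0]))
q=f((598,351),121)-x[:2];print(np.hypot(*q),np.arctan2(q[1],q[0]))
E
```

```text
knob [593.76333429 107.52069929]
hub z~200 [603.20562718 108.68999045]
(352, 113) [699.5 157.6] 119.0 0.463
(427, 113) [708.7 108.1] 115.8 0.031
(348, 200) [639.9 149.5] 65.0 0.764
(432, 200) [650.7  93.1] 58.8 -0.196
(392, 218) [633.1 117.5] 42.2 0.313
(376, 112) [702.9 141.8] 116.0 0.327
(403, 112) [706.2 124. ] 114.9 0.171
(376, 165) [667. 135.] 80.0 0.391
(404, 165) [670.5 116.4] 78.4 0.152
rail [593.10041868 107.21252573] 152.49358788008652
154.93303958829188 -1.767995108899879
176.77983648378532 -1.747650662115101
```

```bash
sed -i 's/^C=.*;/C=np.array([593.3,106.3]);/' h.py; python3 - <<'E'
from h import *
bot.line_to([*C,211],velocity=150,ori=down(0.2))
bot.move_gripper(30,force=20)
s=bot.read_state();print(s["t"],s["width"],s["finger_force"],s["contact_force"],s["tcp_pos"])
q=np.array(s["joint_pos"]); 
for k in range(3):
    q[5]-=2.18/3; bot.move_joints(q); s=bot.read_state(); print(s["t"],np.round(s["contact_force"],1),np.round(s["moment"],2),s["width"],s["tcp_pos"])
im=bot.camera("wrist"); print(s["eef_rot"],s["joint_pos"])
cv2.imwrite("pics/w2.png",cv2.resize(im[:,:,::-1],(800,600),interpolation=cv2.INTER_CUBIC))
E
```

```text
4.9833 39.198696687932085 20.00028336653486 [-2.01408083  6.5541093   0.9207194 ] [593.03298231 107.91625368 210.92124065]
5.7083 [-0.5  1.2  0.5] [ 0.43  0.25 -0.08] 39.324808508894904 [593.01773073 108.07189331 210.93057063]
6.4333 [-1.   1.4 -0.1] [ 0.73  0.12 -0.1 ] 39.157302673948344 [593.0500352  108.08071353 210.91224401]
7.1583 [-1.4  3.  -0. ] [ 0.84 -0.   -0.06] 39.697452832452875 [593.07057944 108.08251861 210.90681767]
[-5.50401067e-01  8.34899435e-01  1.04853876e-03  7.07589348e-04] [ 0.50259505  0.25131179 -0.17601098 -0.00242289 -1.14223215 -0.90669574]
```

View pics/w2.png

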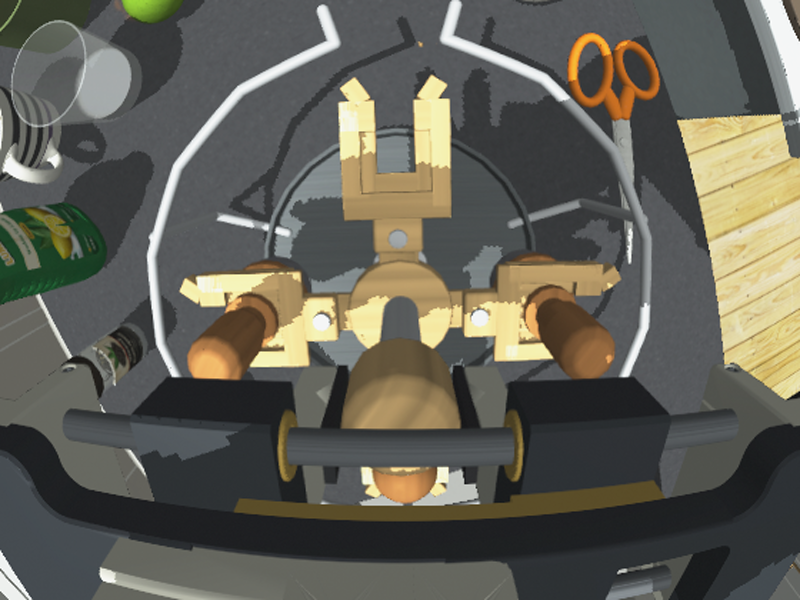

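The holder now points up, toward the opening: the rail's end bends are at (338,42) and (443,40), and the lips are at (352,88) and (433,88). The closed inner slot end is at about (397,172).

```bash
sed -i 's/^C=.*;/C=np.array([593.1,108.1]);/' h.py; python3 - <<'E'
from h import *
s=bot.read_state(); f=lambda px,z:watz(px,z,s["tcp_pos"],s["eef_rot"])[:2]
x=Ro.from_quat(s["eef_rot"]).as_matrix()[:,0]; print('yaw',np.arctan2(x[1],x[0]))
D=[]
for nm,a,b,z in [('bend',(338,42),(443,40),121),('tip',(323,10),(455,5),121),('lipout',(340,102),(450,99),130),('base',(343,218),(452,216),130),('slotinner',(375,172),(418,172),130),('screws',(321,322),(480,317),130)]:
    p,q=f(a,z),f(b,z); m=(p+q)/2; d=m-C; D.append(m); print(nm,np.round(m,1),round(np.linalg.norm(p-q),1),'r',round(np.hypot(*d),1),'ang',round(np.arctan2(d[1],d[0]),3),'perp', round(np.arctan2(*(q-p)[::-1])-np.pi/2,3))
d=D[2]-D[3];print('holder dir',np.arctan2(d[1],d[0]))
s0=s
q=bot.solve_ik([523,-197.5,330],down(-1.95));print(q)
E
```

```text
yaw -1.9763636941676404
bend [536.7 -32.4] 55.1 r 151.4 ang -1.952 perp 1.179
tip [529.6 -51.2] 70.0 r 171.5 ang -1.95 perp 1.199
lipout [5.48e+02 1.00e-01] 55.5 r 117.0 ang -1.967 perp 1.192
base [570.7  56.2] 56.4 r 56.5 ang -1.979 perp 1.184
slotinner [562.   34.8] 21.8 r 79.6 ang -1.972 perp 1.165
screws [591.4 108.4] 87.6 r 1.7 ang 2.953 perp 1.199
holder dir -1.9552446080718502
[-0.01087654  0.11661823 -0.07495876  0.         -1.37921934 -0.36832713]
```

```bash
python3 - <<'E'
from h import *
bot.move_gripper(80); s=bot.read_state(); p=s["tcp_pos"]
bot.line_to([p[0],p[1],275],velocity=200)
bot.move_ptp([523.5,-197.5,230],down(-1.96))
s=bot.read_state(); im=bot.camera("wrist"); print(s["t"],s["tcp_pos"],s["eef_rot"],s["contact_force"])
np.savez("w3.npz",t=s["tcp_pos"],q=s["eef_rot"])
cv2.imwrite("pics/w3.png",cv2.resize(im[:,:,::-1],(800,600),interpolation=cv2.INTER_CUBIC))
E
```

```text
9.7417 [ 524.03447772 -196.90967818  230.05396164] [-5.57216693e-01  8.30367113e-01 -6.14224777e-05  1.02376554e-04] [ 0.01798426 -0.33394163  1.33594164]
```

View pics/w3.png

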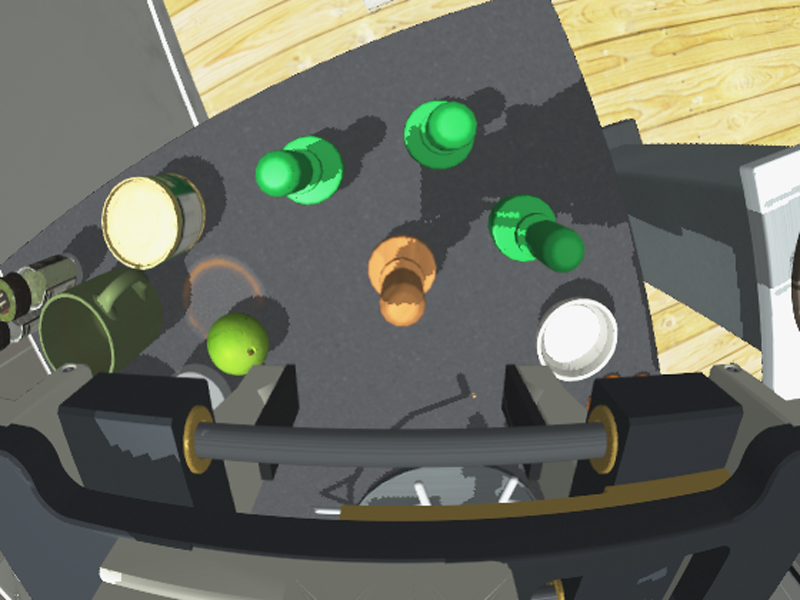

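The picture shows the brush's handle top at (402,305) and its head disc centred at about (402,268). The green brush on the right, at (525,228), is clear of the fingers.

```bash
python3 - <<'E'
from h import *
w=np.load("w3.npz"); f=lambda px,z:np.round(watz(px,z,w["t"],w["q"])[:2],1)
print(f((402,304),126),f((402,270),36),f((370,270),36),f((436,270),36),'green',f((525,228),30),f((558,247),126),f((300,172),30))
E
```

```text
[ 520.8 -197.9] [ 520.6 -197.2] [ 543.7 -206.7] [ 496.1 -187.3] green [ 417.5 -191.5] [ 421.4 -195.8] [ 564.3 -298.5]
```

```bash
sed -i 's/^u=.*//' h.py; cat >> h.py <<'E'
H=-1.965; u=np.array([np.cos(H),np.sin(H)])
E
python3 - <<'E'
from h import *
o=down(H)
bot.line_to([521.3,-197.4,92],velocity=130,ori=o)
bot.move_gripper(20,force=25)
s=bot.read_state();print(s["t"],s["width"],s["finger_force"],s["contact_force"],s["tcp_pos"])
bot.line_to([521.3,-197.4,165],velocity=120)
bot.line_to([*(C+200*u),165],velocity=150)
bot.pause(.3); s=bot.read_state(); print(s["t"],s["width"],s["contact_force"],s["tcp_pos"],C+200*u)
im=bot.camera("side");cv2.imwrite("pics/s4.png",cv2.resize(im[100:310,150:430,::-1],(800,600),interpolation=cv2.INTER_CUBIC))
E
```

```text
11.8833 27.482207097765045 24.98412910150364 [ 0.54977483  0.4435812  -0.68393925] [ 521.24873129 -197.40000473   91.92878157]
13.9 27.202442276982772 [ 0.34514554 -1.09781681 -1.56055227] [516.24540599 -77.08605507 164.92478986] [516.285388   -76.56054095]
```

View pics/s4.png

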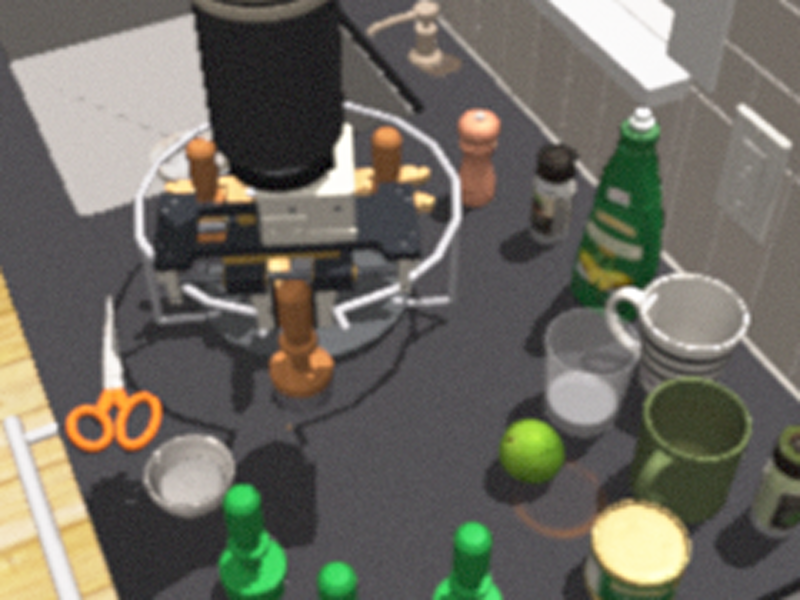

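The side view shows the brush held upright, lifted, and just outside the rail opening. The bowl and glass haven't moved.

```bash
python3 - <<'E'
from h import *
t=np.array([-u[1],u[0]]); F=lambda: np.array(bot.read_state()["contact_force"])
bot.line_to([*(C+150*u),165],velocity=80); bot.pause(.2)
f0=F(); r=150
while r>72:
    r-=2.5; bot.line_to([*(C+r*u),165],velocity=25)
    f=F()-f0; a=[f[:2]@u,f[:2]@t,f[2]]; print(r,np.round(a,1),round(bot.read_state()["t"],2))
    if abs(a[0])>3.5 or abs(a[1])>4 or abs(a[2])>4: break
s=bot.read_state();p=s["tcp_pos"][:2]-C;print(p@u,p@t,s["tcp_pos"],s["width"])
im=bot.camera("wrist");cv2.imwrite("pics/w5.png",cv2.resize(im[:,:,::-1],(800,600),interpolation=cv2.INTER_CUBIC))
np.savez("w5.npz",f0=f0,r=r)
E
```

```text
147.5 [ 0.3 -0.1 -0.3] 15.18
145.0 [ 0.6 -0.6 -0.3] 15.43
142.5 [-0.  -0.9 -0.1] 15.68
140.0 [0.1 0.3 0.4] 15.93
137.5 [ 0.5 -0.5 -0.9] 16.18
135.0 [ 1.5 -0.5 -0.9] 16.43
132.5 [ 0.2 -0.9 -0.5] 16.68
130.0 [ 1.3 -0.6 -1.1] 16.93
127.5 [ 0.5  0.  -0.5] 17.18
125.0 [ 0.9 -1.   0.3] 17.43
122.5 [ 1.  -0.1 -1.1] 17.68
120.0 [ 0.5 -0.5 -0.2] 17.93
117.5 [ 0.6 -1.3 -0.4] 18.18
115.0 [-0.3 -0.8 -0.1] 18.43
112.5 [ 1.1 -0.  -0.7] 18.68
110.0 [ 0.1 -0.4  0.4] 18.93
107.5 [ 0.2 -1.4  0.4] 19.18
105.0 [ 0.7  0.2 -0.3] 19.43
102.5 [ 0.2 -0.1  0.2] 19.68
100.0 [ 1.4 -0.5 -0.3] 19.93
97.5 [-0.2 -0.4 -0.6] 20.18
95.0 [-0.9 -0.4 -0.6] 20.43
92.5 [ 1.  -0.8 -0.2] 20.68
90.0 [ 0.8 -0.2 -0.4] 20.93
87.5 [-0.8 -0.8  0.1] 21.18
85.0 [5.  0.5 1.8] 21.43
85.68484250127781 -0.06065080711770213 [560.13476129  29.0102475  165.01237324] 27.692794892562766
```

View pics/w5.png

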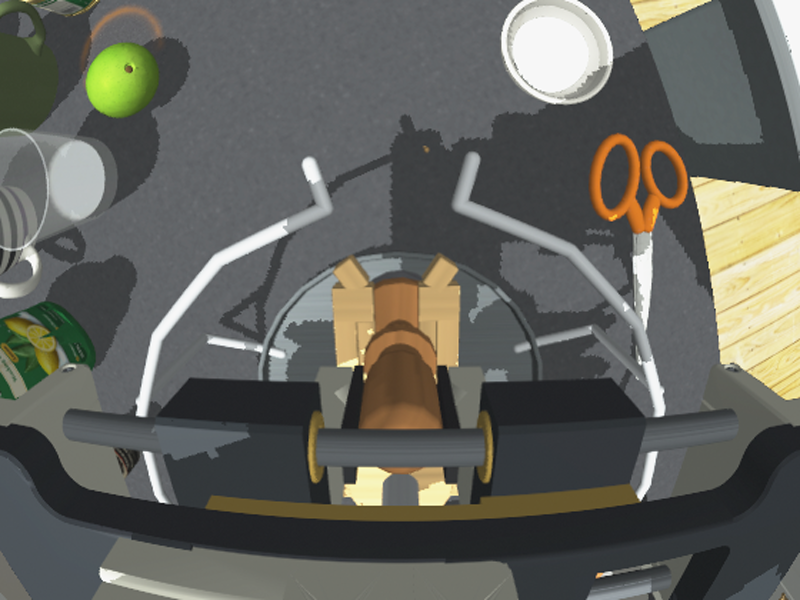

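The wrist view shows the neck fully in the slot and centred between the lips at (350,270) and (440,270). Radial contact was felt at r≈86, so I'll ease off and lower the brush.

```bash
python3 - <<'E'
from h import *
f0=np.load("w5.npz")["f0"]; t=np.array([-u[1],u[0]])
def A():
    f=np.mean([(bot.pause(.02),bot.read_state()["contact_force"])[1] for _ in range(3)],0)-f0; return np.round([f[:2]@u,f[:2]@t,f[2]],1)
r=86.2; bot.line_to([*(C+r*u),165],velocity=25); bot.pause(.2);print('rel',A())
z=165
while z>153.5:
    z-=1 if z>162 else .7; bot.line_to([*(C+r*u),z],velocity=12); a=A(); s=bot.read_state(); print(round(z,1),a,round(s["tcp_pos"][2],2),round(s["t"],2))
    if abs(a[2])>3.5 or np.hypot(a[0],a[1])>7: break
E
```

```text
rel [ 2.8 -0.1  0.9]
164 [ 2.9  0.7 -0.3] 163.89 22.27
163 [ 2.5  0.2 -0.4] 162.92 22.57
162 [ 3.2  0.4 -0.4] 161.92 22.88
161.3 [3.6 0.1 1.1] 161.24 23.18
160.6 [3.1 0.  0.5] 160.56 23.48
159.9 [2.5 0.5 0.3] 159.82 23.77
159.2 [ 2.9 -0.2  0.3] 159.15 24.07
158.5 [3.4 0.1 0.7] 158.45 24.38
157.8 [ 3.   0.  -0.3] 157.74 24.68
157.1 [ 3.2 -0.7  1.1] 157.05 24.98
156.4 [2.9 0.4 0.7] 156.34 25.27
155.7 [ 3.5 -0.1  1. ] 155.65 25.57
155.0 [3.5 0.1 0.6] 154.97 25.88
154.3 [ 3.9 -0.1  0.9] 154.26 26.18
153.6 [ 4.1 -1.2  4.4] 153.87 26.48
```

The collar reached the pocket floor at TCP z≈153.9, where 154 was expected. I'll release, retreat and check.

```bash
python3 - <<'E'
from h import *
f0=np.load("w5.npz")["f0"]
bot.line_to([*(C+86.5*u),154.2],velocity=10)
bot.move_gripper(60); bot.pause(.3); s=bot.read_state(); p=s["tcp_pos"]; print(s["t"],s["width"],s["contact_force"])
bot.line_to([p[0],p[1],215],velocity=60); print(bot.read_state()["contact_force"])
bot.line_to([p[0],p[1],300],velocity=150)
bot.line_to([430,20,320],velocity=200)
bot.pause(.3); print(bot.read_state()["t"])
a=bot.camera("side");b=bot.camera("top")
cv2.imwrite("pics/s6.png",cv2.resize(np.hstack([a[110:250,170:330,::-1],b[140:280,130:290,::-1]]),(800,350),interpolation=cv2.INTER_CUBIC))
E
```

```text
27.7833 59.90480792151551 [-0.45905522  0.1037368  -0.50956334]
[-0.8533441  -0.31806459  0.38788305]
30.775
```

View pics/s6.png

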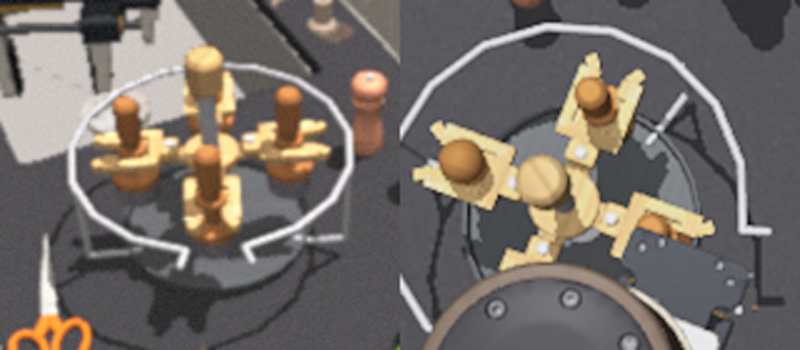

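The side view shows the brush hanging upright in the front holder, with its handle top at (206,153) in the crop. The holder faces the opening, and the gripper is clear.

```bash
python3 - <<'E'
from h import *
print(atz("side",((252.4),(171.2)),190,1.0),C+86*u)
print(bot.close_job())
E
```

```text
[560.68382357  26.57545692 190.        ] [560.06971684  28.69596739]
the job is handed in; nothing more can be done
None
```

I turned the empty holder to face the rail opening and hung the brush upright in it. The collar reached the pocket floor at the expected height. I let go, moved the gripper clear and handed the job in at about 31 s; the hand-in returned no verdict.

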